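# Dock the clean ink-cup palette in the tattoo station

## Task

Set up the tattoo station: draw the clean grey ink-cup palette all the way out from under the low white riser and let go of it lying flat on the open bench, so that you can take it another way. Then tilt it, slip its blue tongue under the red lip of the metal dock and level it down into the dock until it lies fully home and flat, and let go. Leave the wash bottle, the rinse cup and the pen machine where they stand.

Things in the scene. Friction and masses are not known exactly. Their poses are not given: they have to be found in the camera images.
- palette_center (a point): Centre of the loose grey palette (tray of empty square cups, 0.15 to 0.3 kg), 150 mm long (x, tongue included), 100 mm wide (y). Point midway along both, 8 mm above the underside. +x points to the blue tongue, z up. Cup block: x = -75 to +53 mm, 16 mm high; centre of mass at x about -10 mm. It starts flat on the bench under the riser, tongue inwards, only its tail end sticking out.
- palette_rib (a point): Grip point on the palette's black middle rib, 40 mm above the underside, 8 mm from the palette's centre towards the tail. Rib 12 mm thick along palette x, 64 mm long along y, top 52 mm above the underside. Nearly over the centre of mass: good for carrying and tilting. Out of reach while under the riser.
- palette_fin (a point): Grip point on the orange fin at the palette's tail, 64 mm from the centre away from the tongue, 40 mm above the underside. Fin 12 mm thick along palette y, 18 mm long along x, top 52 mm above the underside. Good for dragging the palette along the bench, too far from the centre of mass to carry by.
- palette_tongue (a point): Middle of the tip of the palette's blue tongue, 75 mm from the centre along +x, 3 mm above the underside. The tongue is 6 mm thick, flush with the underside, 22 mm long (x = 53 to 75 mm) and 92 mm wide.
- dock_floor (a point): Centre of the cavity floor of the metal dock, which is fixed, 6 mm above the bench; its turn varies. +x points to the end with the red lip, z up. Cavity 155 mm along x, 106 mm along y; walls 16 mm high, 12 mm thick at the sides, 15 mm at the ends. Fully home, the palette lies on this floor with its x along the dock's x and its tongue under the lip.
- dock_lip (a point): Middle of the lower free edge of the dock's red lip, 66.5 mm from the cavity's centre along +x and 14 mm above its floor. The lip is 5 mm thick, spans the whole width and overhangs the cavity by 11 mm, from this edge to the end wall at 77.5 mm. Axes as the dock's.
- riser: Low white bench riser, fixed, its turn varies; origin on the bench, mid-footprint (110 mm along x, 140 mm along y). Pale roof, underside 62 mm and top 66 mm up; white side walls at y = +-64 to 70 mm, rear wall at x = 51 to 55 mm. Open at -x, roof edge at x = -55 mm: the palette comes out along -x. A blue glove box on the roof (x = 0 to 55 mm) reaches 123 mm up.
- bottle_center (a point): Centre (half-way up) of the loose white and blue wash bottle, 56 mm diameter, 160 mm high, standing. A bystander: leave it.
- cup_center (a point): Centre (half-way up) of the loose blue rinse cup, 72 mm diameter at the rim, 75 mm high, standing. A bystander: leave it.
- pen_center (a point): Centre of the loose dark pen-shaped tattoo machine, 110 mm long (x), 28 mm thick, lying on the bench. A bystander: leave it.
There are look-alikes about, which are no part of the job. Leave any yellow look-alike of the part that bears palette_center alone.

How it is judged:
On the way, in this order (a step that is already met when the one before it is completed fails the run):
1. the palette lies flat on the bench, all of it out from under the riser's roof, let go and at rest (x of palette_center in the frame of riser below -0.132 m and height (world z) of palette_center below 0.011 m and angle between palette_center's own z axis and vertical below 0.05 rad and linear speed of palette below 0.02 m/s and contact force between the fingers and palette below 0.3 N), for 0.2 s.
2. the palette, tilted at least about 4 degrees, has the tip of its tongue in the dock under the lip (x of palette_tongue in the frame of dock_floor between 0.067 and 0.08 m and z of palette_tongue in the frame of dock_floor below 0.013 m and angle between palette_center's own z axis and vertical above 0.07 rad), for 0.1 s.
At the end, for the whole second after the job is handed in: The palette lies flat on the dock's floor (centre within 6 mm of the cavity's centre along and across, within 3 mm of floor level, tilt under 0.03 rad, turned under 0.08 rad from the dock), the tip of its tongue under the lip, let go and at rest (x of palette_center in the frame of dock_floor between -0.006 and 0.006 m and y of palette_center in the frame of dock_floor between -0.006 and 0.006 m and z of palette_center in the frame of dock_floor between 0.004 and 0.011 m and x of palette_tongue in the frame of dock_floor between 0.067 and 0.081 m and angle between palette_center's own z axis and vertical below 0.03 rad and angle between the x axis of palette_center and the x axis of dock_floor, either way round below 0.08 rad and linear speed of palette below 0.01 m/s and contact force between the fingers and palette below 0.3 N); the robot touches nothing.
It fails at once if the wash bottle is pushed more than 30 mm or tipped over (distance of bottle_center from where it was at the start of the episode above 0.03 m or angle between bottle_center's own z axis and vertical above 0.35 rad).
It fails at once if the rinse cup is pushed more than 30 mm or tipped over (distance of cup_center from where it was at the start of the episode above 0.03 m or angle between cup_center's own z axis and vertical above 0.35 rad).
It fails at once if the pen machine is pushed more than 30 mm or tipped over (distance of pen_center from where it was at the start of the episode above 0.03 m or angle between pen_center's own z axis and vertical above 0.35 rad).
It also fails if it takes over 56 s, if anything falls off the work surface, if the arm or the gripper's body presses on something with over 40 N, if the wrist force passes 120 N, or if a joint passes its speed limit or range.

## Robot

A 6-joint arm with a two-finger parallel gripper is mounted at the origin on the work surface. World frame = base frame: x ahead of the robot, y to its left, z up, the work surface at z = 0. Lengths are in m, angles in rad, forces in N, time in s.
With the tool pointing down it reaches from about 0.275 to 0.75 m from the base axis. Payload 10.2 kg.
Tool frame: the origin (TCP) lies on the centre line of the jaws, within the pads' length; the fingertips stand 14 mm ahead of it and the grasp point (between the pads) lies 5 mm behind it; z points along the fingers, y is the line along which they close (so a half turn about z gives the same grasp; the last joint's range is limited). The gripper opens to 88 mm and grips with 3 to 60 N. Pads are 18 mm wide; open, the fingers measure 123 mm over their backs; the gripper's body (75 mm by 187 mm) begins 45 mm behind the grasp point.
Start: joints at [0.985, 0.313, 1.498, -0, 1.331, -0.223], TCP at [0.186, 0.491, 0.253] pointing down, gripper open.
Joint ranges: [-2.94, 2.94], [-0.97, 2.17], [0.19, 2.56], [-1.23, 4.37], [0.02, 3.11], [-2.88, 2.88]. Speed limits (rad/s): [2.39, 2.39, 3.01, 3.14, 3.14, 3.14].

## Interface

Orientations are given as a unit quaternion [x, y, z, w].
In Python, from rig import r gives the robot as it stands.
- The arm moves only by the shell command python3 -m jog 'ROWS' [FORCE]. ROWS is text: rows parted by semicolons, each of 7 numbers parted by spaces: the shift along the world's x, y, z in units of 25 cm (1.0 is 25 cm), then the turn, a rotation vector about the world's x, y, z in units of 60 degrees (1.0 is 60 degrees), then the gripper's target within -1 to 1 (shut at 1, half-way at 0, fully open at -1). In form: dx dy dz rx ry rz hand; .... A call has exactly 8 rows; each row is the pose to reach, as a shift and turn from the pose commanded when the call began; what a row does not reach only later rows make up. A row lasts 1/12 s, in which the tool goes at most 41.7 mm and 7.16 degrees, less where a joint would pass 70% of its speed; a pose out of reach is approached as far as the arm can. A call with a number of a shift or a turn outside -1 to 1 is refused whole. A call with a gripper value outside its range is refused whole. The fingers move at their own pace and stop on an object; FORCE is the grip in N (left out, the last holds). Time passes only in rows, so rows that repeat a pose let the fingers close, or fill a call up. It gives the time, the measured TCP pose, the force, the opening and the grip force at its end, in the units of the state.
- r.sense(): the state, without advancing time (a new reading comes with each control period).
- r.get_image(name): name is "scene" or "top" or "wrist"; returns a dict with "color" (400x640x3 uint8, red, green, blue), "K" (3x3 intrinsics, pixels), "position" and "attitude" of the camera in the world; the wrist camera has in their place "T_tool_cam" (4x4, takes a point from camera to tool coordinates, whose origin is the TCP and whose axes are the flange's). Camera axes: x right, y up, looking along -z (the intrinsics and any distortion apply to the point x, -y, -z); pixel columns grow to the right and rows downward; lengths in m; the calibration is good to about 2 mm. A picture is of the moment at which its call begins: read the wrist's pose just before it. There is no depth.
- r.hand_in(): hands the job in; it is judged then, once.
The state is a dict: "t": time; "joint_positions": joint angles; "dq": joint speeds; "tau": joint torques, N m; "ee_pos": TCP position; "ee_rot": TCP orientation; "force": force on the tool from outside, world axes, zero at the start; "moment": the same for the moment, N m; "finger_gap": finger opening in m; "gripper_force": force on a finger pad.
Only numpy, scipy, OpenCV 4.12 (cv2) and the standard library are available. Lean on these libraries where they do the work, as an engineer would, in place of code of your own. Each camera call takes 0.05 s, during which the arm holds its last target. There are 200 camera calls.

## Working session

There is one attempt and no reset: what is moved stays moved. The work goes in short steps, Python scripts to look and compute and a shell command to move; the robot and the scene stay as the last step left them, time stands still between calls to the robot, and variables do not carry over. Pictures are saved under pics/ and viewed, at most 10 in all, crops included, and the job is handed in when it is done.

```bash
ls; mkdir -p pics
python3 - <<'E'
from rig import r
import cv2,json
for n in ["scene","top"]:
    d=r.get_image(n); cv2.imwrite(f"pics/{n}0.png",d["color"][:,:,::-1]); print(n,d["K"],d["position"],d["attitude"],[k for k in d])
s=r.sense();print(s["t"],s["ee_pos"],s["ee_rot"],s["force"])
d=r.get_image("wrist");print(d["T_tool_cam"],d["K"])
E
```

```text
pics
scene [[417.17553532   0.         313.80576217]
 [  0.         417.17553532 199.46138848]
 [  0.           0.           1.        ]] [ 1.01638118 -0.60016111  0.69052919] [0.44235914 0.14037674 0.25271582 0.84896848] ['color', 'K', 'position', 'attitude']
top [[476.54312741   0.         322.79668951]
 [  0.         476.54312741 195.56307974]
 [  0.           0.           1.        ]] [0.45678491 0.10820367 1.2757077 ] [ 0.03386938 -0.02125318 -0.70464841  0.70842909] ['color', 'K', 'position', 'attitude']
0.1 [0.18623572 0.49066286 0.25224959] [ 1.80411661e-01  9.83591049e-01 -4.87370179e-04 -2.06129717e-04] [ 0.7377234   0.35991097 -0.54998204]
[[ 1.05561936e-03  9.64928201e-01  2.62511815e-01  6.78853947e-02]
 [ 9.99999363e-01 -1.12356190e-03  1.08710812e-04  1.99848116e-05]
 [ 3.99846402e-04  2.62511533e-01 -9.64928772e-01 -1.32692104e-01]
 [ 0.00000000e+00  0.00000000e+00  0.00000000e+00  1.00000000e+00]] [[275.45308207   0.         319.13044731]
 [  0.         275.45308207 202.79603184]
 [  0.           0.           1.        ]]
```

View pics/scene0.png

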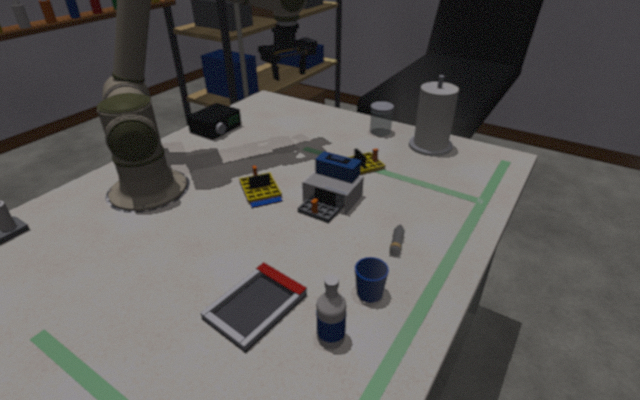

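View pics/top0.png

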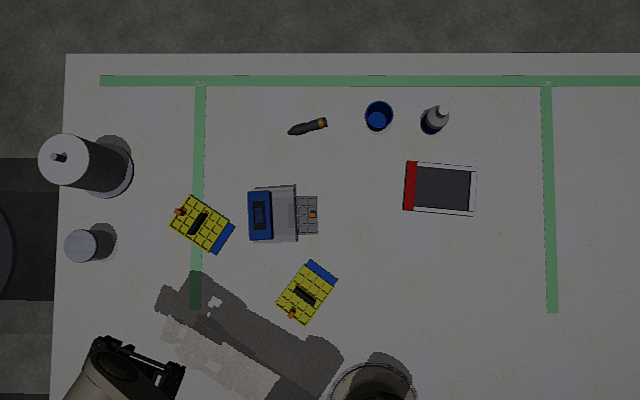

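Top view shows the grey palette's tail at (307,215), fin at (312,214), and the riser at (272,213). The dock is at (440,188) with its red lip on the left at (410,187). Candidates for the palette are yellow (203,224), yellow (306,292) and grey (307,215). I choose the grey one under the riser and check it in a crop.

```bash
cat > h.py <<'E'
import numpy as np, cv2
from scipy.spatial.transform import Rotation as R
from rig import r
def cam(n):
    s=r.sense(); d=r.get_image(n)
    if n=="wrist":
        T=np.eye(4);T[:3,:3]=R.from_quat(s["ee_rot"]).as_matrix();T[:3,3]=s["ee_pos"];T=T@d["T_tool_cam"]
        return d["color"],d["K"],T[:3,:3],T[:3,3]
    return d["color"],d["K"],R.from_quat(d["attitude"]).as_matrix(),np.array(d["position"])
def px2w(c,uv,z):
    _,K,A,p=c; uv=np.atleast_2d(uv).astype(float)
    v=np.c_[(uv-K[:2,2])/[K[0,0],K[1,1]],np.ones(len(uv))]*[1,-1,-1]
    v=v@A.T; return p+v*((z-p[2])/v[:,2])[:,None]
def w2px(c,P):
    _,K,A,p=c; q=(np.atleast_2d(P)-p)@A; q=q*[1,-1,-1]; q=q@K.T; return q[:,:2]/q[:,2:]
def blob(c,f,roi):
    u0,v0,u1,v1=roi; im=c[0][v0:v1,u0:u1].astype(int); m=f(im[...,0],im[...,1],im[...,2]).astype(np.uint8)
    n,l,st,ce=cv2.connectedComponentsWithStats(m); k=1+np.argmax(st[1:,4])
    pts=np.argwhere(l==k)[:,::-1]+[u0,v0]; return pts.astype(np.float32)
E
python3 - <<'E'
from h import *
c=cam("top"); im=c[0][150:250,235:490,::-1]
cv2.imwrite("pics/crop.png",cv2.resize(cv2.convertScaleAbs(im,alpha=1.4),None,fx=3,fy=3,interpolation=cv2.INTER_CUBIC))
red=blob(c,lambda r,g,b:(r>110)&(g<70)&(b<70),(395,150,430,225)); print("red",cv2.minAreaRect(red),len(red))
o=blob(c,lambda r,g,b:(r>120)&(g<130)&(b<90)&(r>g+50),(295,195,330,235)); print("fin",o.mean(0),len(o),px2w(c,o.mean(0),.05))
E
```

```text
red ((415.0, 177.0), (0.0, 0.0), 0.0) 1
fin [312.3846  214.46153] 13 [[0.50360117 0.15688473 0.05      ]]
```

View pics/crop.png

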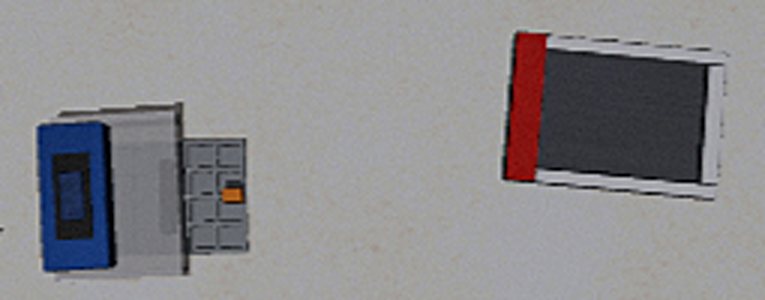

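The crop confirms the choice. The grey palette's tail, with an orange fin at crop (232,194), sticks out of the riser mouth; its roof edge runs from crop (182,103) to (188,274). The dock's red lip spans crop (516,31) to (503,179), with its dark cavity to the right.

Run:
```python
from h import *
c=cam("top")
def w(cr,z): 
    cr=np.array(cr,float); return px2w(c,[235,150]+(cr-1)/3,z)[:,:2]
def show(n,P): 
    print(n,P.round(4).tolist(),"len",[round(float(np.linalg.norm(P[i]-P[i-1])),4) for i in range(1,len(P))],"dir deg",[round(float(np.degrees(np.arctan2(*(P[i]-P[i-1])[::-1]))),2) for i in range(1,len(P))])
show("tail",w([(246,138),(248,251)],.016))
show("roof",w([(188,274),(182,103)],.066))
show("fin",w([(233,195)],.05))
show("lipouter",w([(503,179),(516,31)],.025))
show("lipedge",w([(536,181),(547,34)],.025))
show("side outer top",w([(725,53),(516,31)],.022))
show("outer bottom",w([(714,199),(503,179)],.022))
show("cav",w([(707,66),(699,182)],.022))
```

```text
tail [[0.5548, 0.1473], [0.4552, 0.1448]] len [0.0996] dir deg [-178.59]
roof [[0.4356, 0.1938], [0.5806, 0.2004]] len [0.1451] dir deg [2.61]
fin [[0.5031, 0.157]] len [] dir deg []
lipouter [[0.5193, -0.0777], [0.6497, -0.0901]] len [0.131] dir deg [-5.39]
lipedge [[0.5177, -0.1065], [0.6471, -0.1172]] len [0.1299] dir deg [-4.76]
side outer top [[0.6312, -0.2735], [0.6501, -0.0905]] len [0.184] dir deg [84.1]
outer bottom [[0.5029, -0.2615], [0.5194, -0.0782]] len [0.1841] dir deg [84.86]
cav [[0.6197, -0.2576], [0.5177, -0.2488]] len [0.1024] dir deg [175.08]
```

```bash
R="0.64 -0.67 -0.08 0 0 -0.6 -1"; python3 -m jog '0.64 -0.67 -0.08 0 0 -0.6 -1;0.64 -0.67 -0.08 0 0 -0.6 -1;0.64 -0.67 -0.08 0 0 -0.6 -1;0.64 -0.67 -0.08 0 0 -0.6 -1;0.64 -0.67 -0.08 0 0 -0.6 -1;0.64 -0.67 -0.08 0 0 -0.6 -1;0.64 -0.67 -0.08 0 0 -0.6 -1;0.64 -0.67 -0.08 0 0 -0.6 -1' 20
```

```text
t: 0.92
ee_pos: [0.3469, 0.3227, 0.2326]
ee_rot: [0.476, 0.879, -0.0, -0.0]
force: [-0.7, 1.3, 0.3]
finger_gap: 0.0878
gripper_force: 0.0
```

```bash
python3 -m jog '0.63 -0.66 -0.15 0 0 -0.53 -1;0.63 -0.66 -0.15 0 0 -0.53 -1;0.63 -0.66 -0.15 0 0 -0.53 -1;0.63 -0.66 -0.15 0 0 -0.53 -1;0.63 -0.66 -0.33 0 0 -0.53 -1;0.63 -0.66 -0.33 0 0 -0.53 -1;0.63 -0.66 -0.33 0 0 -0.53 -1;0.63 -0.66 -0.33 0 0 -0.53 -1'
python3 - <<'E'
from h import *
c=cam("wrist"); cv2.imwrite("pics/w1.png",c[0][:,:,::-1])
y=np.radians(91.4)
for yw in (91.4,92.6):
    a=np.array([np.cos(np.radians(yw)),np.sin(np.radians(yw))]);b=np.array([-a[1],a[0]]);t=np.array([.505,.146])
    for n,X,Y,z in [("tail+",0,.05,.016),("tail-",0,-.05,.016),("fin",.011,0,.052)]:
        print(n,w2px(c,[*(t+X*a+Y*b),z]).round(1))
E
```

```text
t: 1.58
ee_pos: [0.5035, 0.1585, 0.149]
ee_rot: [0.698, 0.716, -0.001, -0.001]
force: [0.0, -0.3, -0.0]
finger_gap: 0.0882
gripper_force: 0.0
tail+ [[271.6 210.1]]
tail- [[371.  210.3]]
fin [[321.5 210. ]]
tail+ [[271.7 211.1]]
tail- [[371.  209.3]]
fin [[321.2 210. ]]
```

View pics/w1.png

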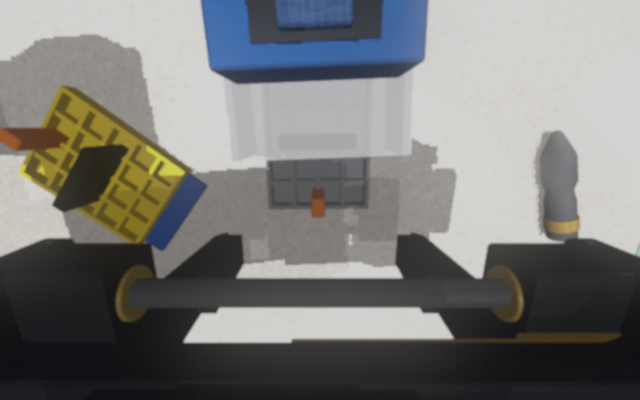

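The wrist view shows the grey tail from (268,208) to (368,207), about 3 mm further left than predicted, and the fin top at (318,210). I'll shift −2.5 mm in x and grasp.

```bash
python3 -m jog '-0.01 0 -0.2 0 0 0 -1;-0.01 0 -0.36 0 0 0 -1;-0.01 0 -0.456 0 0 0 -1;-0.01 0 -0.456 0 0 0 -1;-0.01 0 -0.456 0 0 0 0.5;-0.01 0 -0.456 0 0 0 1;-0.01 0 -0.456 0 0 0 1;-0.01 0 -0.456 0 0 0 1' 25;python3 -m jog '0 0 0 0 0 0 1;0 0 0 0 0 0 1;0 0 0 0 0 0 1;0.001 -0.03 0 0 0 0 1;0.003 -0.08 0 0 0 0 1;0.006 -0.14 0 0 0 0 1;0.008 -0.2 0 0 0 0 1;0.01 -0.24 0 0 0 0 1'
```

```text
t: 2.3
ee_pos: [0.5022, 0.1587, 0.0382]
ee_rot: [0.698, 0.716, 0.001, 0.001]
force: [1.1, 0.4, -0.4]
finger_gap: 0.0635
gripper_force: 0.0
t: 2.97
ee_pos: [0.5038, 0.0963, 0.0362]
ee_rot: [0.699, 0.715, -0.0, -0.0]
force: [0.1, 0.1, 0.0]
finger_gap: 0.0103
gripper_force: 0.0
```

Run:
```python
from h import *
s=r.sense();print(s["finger_gap"],s["gripper_force"])
c=cam("top");a=cam("wrist")
im=cv2.resize(cv2.convertScaleAbs(c[0][150:250,235:490,::-1],alpha=1.4),(765,300),interpolation=cv2.INTER_CUBIC)
im2=cv2.resize(a[0][100:300,150:470,::-1],(480,300)); cv2.imwrite("pics/m.png",np.vstack([im[:,:480],im2]))
```

```text
0.010283352771694421 0.0
```

View pics/m.png

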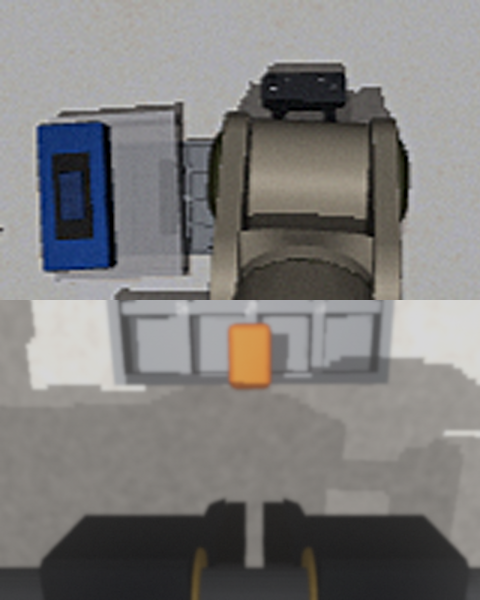

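The fingers close slowly, so they left the fin before gripping it, and the palette hasn't moved. The wrist crop shows the fin at (250,355), nearly centred on the jaws. I'll reopen half way, go back and wait for the grip.

```bash
python3 -m jog '0 0 0 0 0 0 0;0 0 0 0 0 0 0;0 0 0 0 0 0 0;0 0 0 0 0 0 0;-0.008 0.07 0 0 0 0 0;-0.008 0.14 0 0 0 0 0;-0.008 0.2 0 0 0 0 0;-0.008 0.246 0 0 0 0 0';python3 -m jog '0 0 0 0 0 0 0.6;0 0 0 0 0 0 1;0 0 0 0 0 0 1;0 0 0 0 0 0 1;0 0 0 0 0 0 1;0 0 0 0 0 0 1;0 0 0 0 0 0 1;0 0 0 0 0 0 1' 25
```

```text
t: 3.73
ee_pos: [0.5016, 0.1612, 0.0362]
ee_rot: [0.698, 0.716, 0.0, -0.0]
force: [-0.4, -1.0, -0.8]
finger_gap: 0.0439
gripper_force: 0.0
t: 4.4
ee_pos: [0.5019, 0.1595, 0.0362]
ee_rot: [0.698, 0.716, -0.0, 0.0]
force: [-0.6, -1.1, 0.1]
finger_gap: 0.0121
gripper_force: 25.0
```

```bash
python3 -m jog '0.001 -0.03 0 0 0 0 1;0.004 -0.1 0 0 0 0 1;0.007 -0.18 0 0 0 0 1;0.011 -0.27 0 0 0 0 1;0.015 -0.36 0 0 0 0 1;0.019 -0.45 0 0 0 0 1;0.022 -0.53 0 0 0 0 1;0.024 -0.58 0 0 0 0 1';python3 -m jog '0 0 0 0 0 0 1;0 0 0 0 0 0 1;0 0 0 0 0 0 0.6;0 0 0 0 0 0 0;0 0 0 0 0 0 0;0 0 0 0 0 0 0;0 0 0 0 0 0 0;0 0 0 0 0 0 0'
```

```text
t: 5.07
ee_pos: [0.5078, 0.0128, 0.0362]
ee_rot: [0.699, 0.715, 0.0, 0.0]
force: [0.4, 1.6, 0.9]
finger_gap: 0.0118
gripper_force: 25.0
t: 5.73
ee_pos: [0.5078, 0.0151, 0.0362]
ee_rot: [0.698, 0.716, 0.0, -0.0]
force: [0.7, 0.5, -0.1]
finger_gap: 0.044
gripper_force: 0.0
```

```bash
python3 -m jog '0 0 0.15 0 0 0 -1;0 0 0.3 0 0 0.05 -1;0 0 0.48 0 0 0.15 -1;-0.01 0 0.48 0 0 0.27 -1;-0.01 0.1 0.48 0 0 0.39 -1;-0.01 0.2 0.48 0 0 0.51 -1;-0.01 0.22 0.48 0 0 0.62 -1;-0.01 0.22 0.48 0 0 0.72 -1';python3 -m jog '0 0 0 0 0 0.12 -1;0 0 0 0 0 0.24 -1;0 0 0 0 0 0.36 -1;0 0 0 0 0 0.48 -1;0 0 0 0 0 0.6 -1;0 0 0 0 0 0.7 -1;0 0 0 0 0 0.78 -1;0 0 0 0 0 0.78 -1'
python3 - <<'E'
from h import *
s=r.sense();print(s["joint_positions"],R.from_quat(s["ee_rot"]).as_matrix()[:2,1])
c=cam("wrist"); cv2.imwrite("pics/w2.png",c[0][:,:,::-1])
a=np.array([np.cos(np.radians(92)),np.sin(np.radians(92))]);b=np.array([-a[1],a[0]]);t=np.array([.5065,.0135])+.064*a
np.save("pal.npy",t)
for n,X,Y,z in [("tail+",-.075,.05,.016),("tail-",-.075,-.05,.016),("tongue+",.075,.046,.006),("tongue-",.075,-.046,.006),("rib+",-.008,.032,.052),("rib-",-.008,-.032,.052)]:
    print(n,w2px(c,[*(t+X*a+Y*b),z]).round(1))
E
```

```text
t: 6.4
ee_pos: [0.5051, 0.0714, 0.1563]
ee_rot: [0.382, 0.924, 0.0, -0.0]
force: [-0.3, 0.1, -1.4]
finger_gap: 0.0881
gripper_force: 0.0
t: 7.07
ee_pos: [0.5053, 0.0699, 0.1562]
ee_rot: [-0.014, 1.0, -0.0, -0.0]
force: [0.1, -0.3, -0.0]
finger_gap: 0.0883
gripper_force: 0.0
[-9.25589097e-02  3.79463602e-01  1.67356229e+00 -1.41049401e-05
  1.08865609e+00 -1.69101713e+00] [-0.02766491  0.99961725]
tail+ [[249.3 146.6]]
tail- [[256.1 241.9]]
tongue+ [[400.4 149. ]]
tongue- [[394.4 234.2]]
rib+ [[318.1 170. ]]
rib- [[318.6 239. ]]
```

View pics/w2.png

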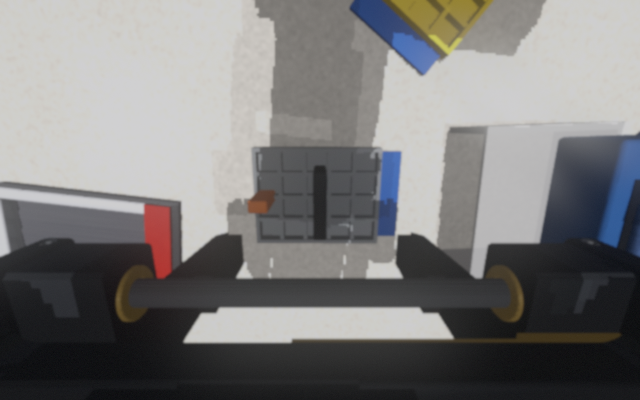

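The wrist view shows the palette fully out and flat: tail corners (253,147) and (257,242), tongue tip from (400,152) to (396,236), rib top at u≈320. The dock's lip is at (157,235). Next I'll fit the palette pose.

```bash
cat >> h.py <<'E'
from scipy.optimize import least_squares
def fit(c,obs,x0):
    "obs: list of (X,Y,z,u,v) -> x,y,yaw deg"
    o=np.array(obs,float)
    def f(p):
        y=np.radians(p[2]);a=np.array([np.cos(y),np.sin(y)]);b=np.array([-a[1],a[0]])
        P=np.c_[p[:2]+o[:,:1]*a+o[:,1:2]*b,o[:,2]]; return (w2px(c,P)-o[:,3:]).ravel()
    s=least_squares(f,x0,x_scale=[.01,.01,1],loss="soft_l1"); return s.x,f(s.x).reshape(-1,2).round(1)
E
python3 - <<'E'
from h import *
c=cam("wrist")
x,e=fit(c,[(-.075,.05,.016,253,147),(-.075,-.05,.016,257,242),(.075,.046,.006,400,152),(.075,-.046,.006,396,236),(.053,.05,.016,381.5,147),(.053,-.05,.016,377.5,242)],[.5,.075,92])
y=np.radians(x[2]);print(x,e.tolist()); a=np.array([np.cos(y),np.sin(y)]); print("rib",x[:2]-.008*a)
E
```

```text
[5.05396898e-01 7.89967039e-02 9.12883018e+01] [[-1.7, 0.1], [0.2, 0.4], [2.1, -1.3], [-0.7, -0.4], [1.3, 0.3], [-0.5, 0.6]]
rib [0.50557676 0.07099873]
```

```bash
python3 -m jog '0 0.004 0 0 0 0 0.3;0 0.004 0 0 0 0 0.3;0 0.004 0 0 0 0 0.3;0 0.004 0 0 0 0 0.3;0 0.004 0 0 0 0 0.3;0 0.004 0 0 0 0 0.3;0 0.004 -0.1 0 0 0 0.3;0 0.004 -0.2 0 0 0 0.3';python3 -m jog '0 0 -0.1 0 0 0 0.3;0 0 -0.2 0 0 0 0.3;0 0 -0.284 0 0 0 0.3;0 0 -0.284 0 0 0 0.3;0 0 -0.284 0 0 0 1;0 0 -0.284 0 0 0 1;0 0 -0.284 0 0 0 1;0 0 -0.284 0 0 0 1' 40
```

```text
t: 7.83
ee_pos: [0.5061, 0.0708, 0.1065]
ee_rot: [-0.012, 1.0, -0.0, 0.002]
force: [-0.4, 0.3, -0.9]
finger_gap: 0.037
gripper_force: 0.0
t: 8.5
ee_pos: [0.5062, 0.0708, 0.0367]
ee_rot: [-0.012, 1.0, -0.0, 0.001]
force: [-0.7, 0.2, 5.6]
finger_gap: 0.0118
gripper_force: 40.0
```

```bash
python3 -m jog '0 0 0 0 0 0 1;0 0 0 0 0 0 1;0 0 0 0 0 0 1;0 0 0 0 0 0 1;0 0 0.08 0 0 0 1;0 0 0.16 0 0 0 1;0 0 0.24 0 0 0 1;0 0 0.32 0 0 0 1' 40
```

```text
t: 9.17
ee_pos: [0.5051, 0.0709, 0.1165]
ee_rot: [-0.012, 1.0, -0.0, 0.0]
force: [0.7, 0.5, -2.6]
finger_gap: 0.0114
gripper_force: 40.0
```

```bash
python3 -m jog '0.03 -0.1 0.05 0 0 0 1;0.08 -0.25 0.1 0 0 -0.03 1;0.13 -0.4 0.16 0 0 -0.06 1;0.18 -0.55 0.16 0 0 -0.09 1;0.22 -0.7 0.16 0 0 -0.113 1;0.25 -0.83 0.16 0 0 -0.113 1;0.27 -0.92 0.16 0 0 -0.113 1;0.276 -0.96 0.16 0 0 -0.113 1';python3 -m jog '0 0 0 0 0 0 1;0 0 0 0 0 0 1;0 0 0 0 0 0 1;0 0 0 0 0 0 1;0 0 0 0 0 0 1;0 0 0 0 0 0 1;0 0 0 0 0 0 1;0 0 0 0 0 0 1'
python3 - <<'E'
from h import *
c=cam("wrist"); cv2.imwrite("pics/w3.png",c[0][:,:,::-1])
s=r.sense();p=s["ee_pos"];M=R.from_quat(s["ee_rot"]).as_matrix();ya=np.degrees(np.arctan2(M[1,1],M[0,1]));print(p,ya,M[2])
def pr(o,yw,pts):
    y=np.radians(yw);a=np.array([np.cos(y),np.sin(y)]);b=np.array([-a[1],a[0]])
    for n,X,Y,z in pts: print(n,w2px(c,[*(np.array(o)+X*a+Y*b),z]).round(1))
z0=p[2]-.036
pr(p[:2]+.008*M[:2,1],ya,[("Ptail+",-.075,.05,z0+.016),("Ptail-",-.075,-.05,z0+.016),("Ptong+",.075,.046,z0+.006),("Ptong-",.075,-.046,z0+.006),("blk+",.053,.05,z0+.016)])
pr([.576,-.1765],84.6,[("lipin+",.0665,.065,.025),("lipout+",.0925,.065,.025),("lipin-",.0665,-.065,.025),("lipout-",.0925,-.065,.025),("end+",-.0925,.065,.022),("cavend+",-.0775,.053,.022),("end-",-.0925,-.065,.022)])
E
```

```text
t: 9.83
ee_pos: [0.5744, -0.1722, 0.1553]
ee_rot: [0.048, 0.999, -0.0, 0.0]
force: [0.4, 0.1, -2.3]
finger_gap: 0.0111
gripper_force: 40.0
t: 10.5
ee_pos: [0.5743, -0.1689, 0.1553]
ee_rot: [0.047, 0.999, -0.0, 0.0]
force: [-0.4, -0.2, -1.7]
finger_gap: 0.012
gripper_force: 40.0
[ 0.57433007 -0.16901993  0.15523791] 84.64320666327626 [ 5.81514117e-06 -1.79989682e-05 -1.00000000e+00]
Ptail+ [[197.3 161.2]]
Ptail- [[215.  316.4]]
Ptong+ [[459.2 166.4]]
Ptong- [[440.9 301.9]]
blk+ [[429.2 161.5]]
lipin+ [[382.9 133.9]]
lipout+ [[411.  133.9]]
lipin- [[375.1 261.5]]
lipout- [[399.9 261.5]]
end+ [[212.4 133.4]]
cavend+ [[229.5 146.5]]
end- [[224.7 259.8]]
```

View pics/w3.png

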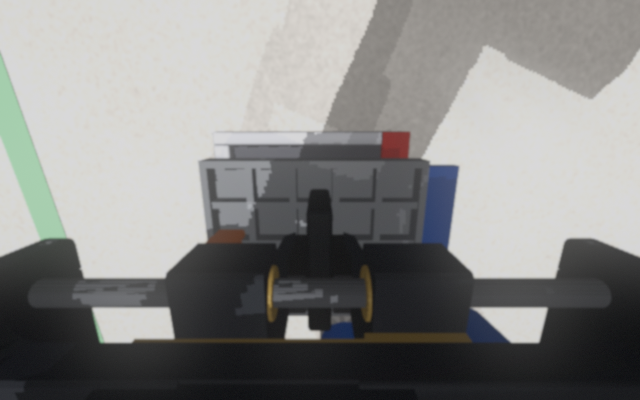

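The wrist view shows the dock's lip corners at (382,132) and (409,132) and its end corner at (213,132), within 2 px of prediction. The palette is aligned: tail corner (201,160), block corner (428,160). Next I tilt it 12° and lower it in front of the lip.

```bash
python3 -m jog '-0.002 -0.094 0 -0.06 0.006 0 1;-0.002 -0.094 0 -0.12 0.011 0 1;-0.002 -0.094 -0.05 -0.16 0.015 0 1;-0.002 -0.094 -0.1 -0.199 0.019 0 1;-0.002 -0.094 -0.17 -0.199 0.019 0 1;-0.002 -0.094 -0.24 -0.199 0.019 0 1;-0.002 -0.094 -0.286 -0.199 0.019 0 1;-0.002 -0.094 -0.286 -0.199 0.019 0 1'
cat > d.py <<'E'
from h import *
s=r.sense();M=R.from_quat(s["ee_rot"]).as_matrix();a=np.array([np.cos(np.radians(84.6)),np.sin(np.radians(84.6))]);b=np.array([-a[1],a[0]])
X=M[:,1];Z=-M[:,2];p=np.array(s["ee_pos"]);o=np.r_[.575,-.177,.006]
for n,q in [("tcp",p),("centre",p+.008*X-.028*Z),("tip",p+.083*X-.036*Z)]:
    d=q-o; print(n,"s %.1f lat %.1f z %.1f mm"%(1e3*d[:2]@a,1e3*d[:2]@b,1e3*d[2]))
print("tilt",np.degrees(np.arccos(Z[2])),"tongue down",-X[2],"yaw",np.degrees(np.arctan2(X[1],X[0])),"F",np.round(s["force"],1),s["t"])
E
python3 d.py
```

```text
t: 11.22
ee_pos: [0.5728, -0.1922, 0.0813]
ee_rot: [0.046, 0.994, -0.103, -0.007]
force: [0.2, 0.4, -2.1]
finger_gap: 0.0119
gripper_force: 40.0
tcp s -15.3 lat 0.8 z 75.3 mm
centre s -13.3 lat 0.9 z 46.2 mm
tip s 58.5 lat 1.1 z 22.9 mm
tilt 11.902787768339845 tongue down 0.20620539749667216 yaw 84.67006722937325 F [ 0.2  0.4 -2.1] 11.2167
```

```bash
python3 -m jog '0.004 0 -0.02 0 0 0 1;0.004 0 -0.04 0 0 0 1;0.004 0 -0.06 0 0 0 1;0.004 0 -0.07 0 0 0 1;0.004 0 -0.075 0 0 0 1;0.004 0 -0.075 0 0 0 1;0.004 0 -0.075 0 0 0 1;0.004 0 -0.075 0 0 0 1'; python3 d.py
python3 - <<'E'
from h import *
c=cam("scene"); cv2.imwrite("pics/s1.png",cv2.resize(cv2.convertScaleAbs(c[0][210:360,180:340,::-1],alpha=1.3),(640,600),interpolation=cv2.INTER_CUBIC))
E
```

```text
t: 11.88
ee_pos: [0.575, -0.1927, 0.0653]
ee_rot: [0.047, 0.993, -0.104, -0.005]
force: [-0.7, -0.3, -2.5]
finger_gap: 0.0113
gripper_force: 40.0
tcp s -15.7 lat -1.5 z 59.3 mm
centre s -13.7 lat -1.5 z 30.2 mm
tip s 58.0 lat -1.4 z 6.8 mm
tilt 12.004799414424582 tongue down 0.20799355904559383 yaw 84.62894397410523 F [-0.7 -0.3 -2.5] 11.8833
```

View pics/s1.png

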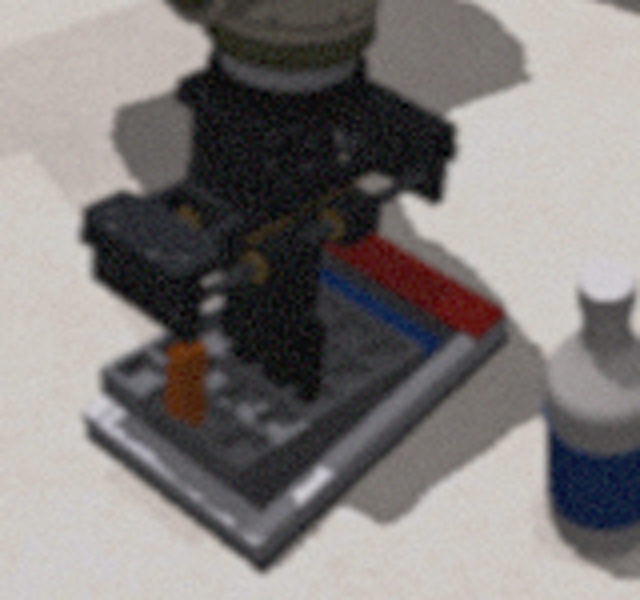

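The scene crop shows the palette tilted inside the dock walls, with its blue tongue (380,315) just short of the red lip. I slide it forward.

```bash
python3 -m jog '0 0 -0.01 0 0 0 1;0.001 0.012 -0.01 0 0 0 1;0.002 0.024 -0.01 0 0 0 1;0.003 0.036 -0.01 0 0 0 1;0.004 0.048 -0.01 0 0 0 1;0.005 0.058 -0.01 0 0 0 1;0.006 0.065 -0.01 0 0 0 1;0.006 0.065 -0.01 0 0 0 1'; python3 d.py; python3 -m jog '0 0 0 0 0 0 1;0 0 0 0 0 0 1;0 0 0 0 0 0 1;0 0 0 0 0 0 1;0 0 0 0 0 0 1;0 0 0 0 0 0 1;0 0 0 0 0 0 1;0 0 0 0 0 0 1'; python3 d.py
```

```text
t: 12.6
ee_pos: [0.5764, -0.176, 0.0625]
ee_rot: [0.046, 0.993, -0.104, -0.005]
force: [0.3, 1.1, -2.6]
finger_gap: 0.0115
gripper_force: 40.0
tcp s 1.1 lat -1.3 z 56.5 mm
centre s 3.1 lat -1.3 z 27.5 mm
tip s 74.9 lat -1.2 z 4.1 mm
tilt 11.993237792711524 tongue down 0.20779611557649552 yaw 84.6609290184137 F [ 0.3  1.1 -2.6] 12.6
t: 13.27
ee_pos: [0.5763, -0.1764, 0.0625]
ee_rot: [0.047, 0.993, -0.104, -0.005]
force: [0.4, 0.1, -1.6]
finger_gap: 0.0116
gripper_force: 40.0
tcp s 0.7 lat -1.3 z 56.5 mm
centre s 2.7 lat -1.3 z 27.4 mm
tip s 74.4 lat -1.2 z 4.0 mm
tilt 11.995917978554932 tongue down 0.20784178352718327 yaw 84.63409223444073 F [ 0.4  0.1 -1.6] 13.2667
```

```bash
python3 -m jog '-0.003 -0.005 -0.009 0.025 -0.002 0 1;-0.004 -0.01 -0.018 0.05 -0.005 0 1;-0.004 -0.015 -0.027 0.075 -0.007 0 1;-0.005 -0.0195 -0.036 0.1 -0.009 0 1;-0.005 -0.024 -0.045 0.125 -0.012 0 1;-0.006 -0.028 -0.054 0.149 -0.014 0 1;-0.006 -0.028 -0.054 0.149 -0.014 0 1;-0.006 -0.028 -0.054 0.149 -0.014 0 1'; python3 d.py
```

```text
t: 13.93
ee_pos: [0.5747, -0.1836, 0.0489]
ee_rot: [0.047, 0.999, -0.027, -0.002]
force: [-0.7, 1.2, -2.9]
finger_gap: 0.0118
gripper_force: 40.0
tcp s -6.6 lat -0.4 z 42.9 mm
centre s -0.1 lat -0.3 z 14.5 mm
tip s 74.3 lat -0.3 z 2.5 mm
tilt 3.0538200387286425 tongue down 0.05327112981490387 yaw 84.60969520872483 F [-0.7  1.2 -2.9] 13.9333
```

```bash
python3 -m jog '0 -0.003 -0.009 0.025 -0.002 0 1;-0.001 -0.006 -0.017 0.05 -0.005 0 1;-0.001 -0.006 -0.019 0.051 -0.005 0 1;-0.001 -0.006 -0.021 0.051 -0.005 0 1;-0.001 -0.006 -0.023 0.051 -0.005 0 1;-0.001 -0.006 -0.023 0.051 -0.005 0 1;-0.001 -0.006 -0.023 0.051 -0.005 0 1;-0.001 -0.006 -0.023 0.051 -0.005 0 1'; python3 d.py
```

```text
t: 14.6
ee_pos: [0.5746, -0.1847, 0.0433]
ee_rot: [0.047, 0.999, 0.0, 0.0]
force: [0.7, -0.2, -2.9]
finger_gap: 0.0117
gripper_force: 40.0
tcp s -7.7 lat -0.4 z 37.3 mm
centre s 0.3 lat -0.4 z 9.3 mm
tip s 75.3 lat -0.3 z 1.4 mm
tilt 0.03837469055231701 tongue down -0.0006691075891880265 yaw 84.6546327786399 F [ 0.7 -0.2 -2.9] 14.6
```

Still 1–2 mm up with no contact, so I lower it gently until there is.

```bash
python3 -m jog '0 0 -0.002 0 0 0 1;0 0 -0.004 0 0 0 1;0 0 -0.005 0 0 0 1;0 0 -0.006 0 0 0 1;0 0 -0.007 0 0 0 1;0 0 -0.007 0 0 0 1;0 0 -0.007 0 0 0 1;0 0 -0.007 0 0 0 1'; python3 d.py
```

```text
t: 15.27
ee_pos: [0.5747, -0.1849, 0.0427]
ee_rot: [0.047, 0.999, 0.0, 0.0]
force: [-4.3, 3.2, 9.2]
finger_gap: 0.0117
gripper_force: 40.0
tcp s -7.9 lat -0.4 z 36.7 mm
centre s 0.2 lat -0.4 z 8.7 mm
tip s 75.2 lat -0.3 z 0.7 mm
tilt 0.04566820640676344 tongue down -0.0007744342362671794 yaw 84.64788307527455 F [-4.3  3.2  9.2] 15.2667
```

On the floor with 9 N. I release with a limited opening to clear the fin, then lift.

```bash
python3 -m jog '0 0 0.002 0 0 0 0.9;0 0 0.002 0 0 0 0.7;0 0 0.002 0 0 0 0.5;0 0 0.002 0 0 0 0.35;0 0 0.002 0 0 0 0.35;0 0 0.002 0 0 0 0.35;0 0 0.002 0 0 0 0.35;0 0 0.002 0 0 0 0.35' 10; python3 -m jog '0 0 0.06 0 0 0 0.35;0 0 0.15 0 0 0 0.35;0 0 0.25 0 0 0 0.35;0 0 0.35 0 0 0 0.35;0 0 0.45 0 0 0 0.35;0 0 0.55 0 0 0 0.35;0 0 0.6 0 0 0 0.35;0 0 0.6 0 0 0 0.35'
python3 - <<'E'
from h import *
c=cam("wrist"); d=cam("scene")
A=cv2.resize(cv2.convertScaleAbs(c[0][80:260,140:500,::-1],alpha=1.2),(600,300),interpolation=cv2.INTER_CUBIC)
B=cv2.resize(cv2.convertScaleAbs(d[0][250:350,150:350,::-1],alpha=1.3),(600,300),interpolation=cv2.INTER_CUBIC)
cv2.imwrite("pics/f.png",np.vstack([A,B]))
def pr(o,yw,pts):
    y=np.radians(yw);a=np.array([np.cos(y),np.sin(y)]);b=np.array([-a[1],a[0]])
    for n,X,Y,z in pts: 
        u=w2px(c,[*(np.array(o)+X*a+Y*b),z])[0]; print(n,((u-[140,80])*[600/360,300/180]).round(1))
pr([.575,-.177],84.6,[("lipin+",.0665,.065,.025),("lipin-",.0665,-.065,.025),("end+",-.0925,.065,.022),("end-",-.0925,-.065,.022),("Ptail+",-.075,.05,.022),("Ptail-",-.075,-.05,.022),("Pblk+",.053,.05,.022),("Pblk-",.053,-.05,.022)])
E
```

```text
t: 15.93
ee_pos: [0.5746, -0.1849, 0.0419]
ee_rot: [0.047, 0.999, 0.001, -0.0]
force: [-0.3, -0.2, -0.0]
finger_gap: 0.0288
gripper_force: 0.0
t: 16.6
ee_pos: [0.5755, -0.1854, 0.1951]
ee_rot: [0.047, 0.999, -0.001, 0.002]
force: [-0.5, 0.4, 0.4]
finger_gap: 0.0285
gripper_force: 0.0
lipin+ [416.4  81.2]
lipin- [403.6 270.3]
end+ [167.8  80.7]
end- [181.3 268.1]
Ptail+ [196.4 104.6]
Ptail- [204.5 248.6]
Pblk+ [393.  104.9]
Pblk- [385. 249.]
```

View pics/f.png

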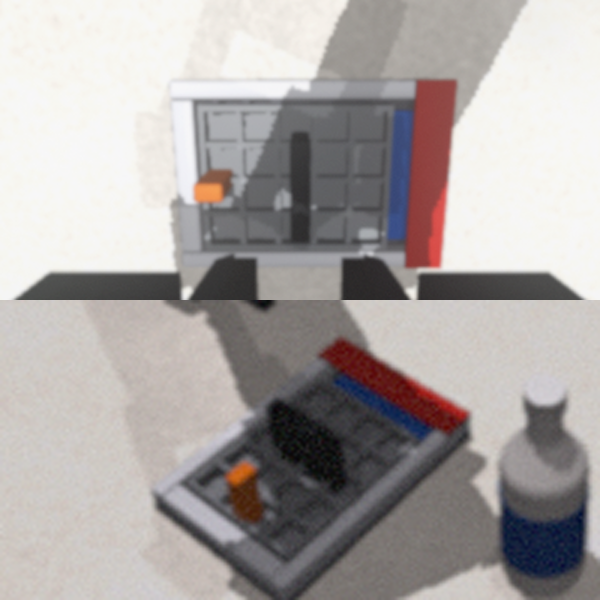

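The palette lies flat in the dock: tail edge at crop (197,105), as predicted, blue tongue running under the red lip at (415,80), and the fingers clear of it.

```bash
python3 -c "
from rig import r
print(r.hand_in())"
```

```text
the job is handed in; nothing more can be done
None
```

I drew the palette out onto the open bench and let go. I then re-gripped it by the rib, slipped its tongue under the dock's lip and left it level in the dock, and handed the job in at about 17 s. The last pictures show it flat and home; no verdict came back.

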